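File a finish sample board into the packed rack

ROBOT

A 7-joint arm with a two-finger parallel gripper is mounted at the origin on the work surface. World frame = base frame: x ahead of the robot, y to its left, z up, the work surface at z = 0. Lengths are in mm, angles in degrees, forces in N, time in s.
With the tool pointing down it reaches from about 425 to 875 mm from the base axis. Payload 8.4 kg.
Tool frame: the origin (TCP) lies at the very end of the fingers, on their centre line; the grasp point (between the pads) lies 19 mm behind it; z points along the fingers, y is the direction in which the jaws open and shut (so a half turn about z gives the same grasp; the last joint's range is limited). The gripper opens to 87 mm and grips with 3 to 60 N. Pads are 19 mm wide; open, the fingers measure 117 mm over their backs; the gripper's body (75 mm by 190 mm) begins 51 mm behind the grasp point.
Start: joints at [67.54, 19.091, 2.286, 83.961, -0.768, 76.965, -3.352], TCP at [187.59, -622.313, 222.546] pointing down, gripper open.
Joint ranges: [-147.57, 147.57], [-21.85, 119.76], [-74.77, 79.35], [14.55, 137.4], [-85.83, 265.84], [4.83, 119.75], [-152.11, 152.11]. Speed limits (degrees/s): [127.2, 127.2, 159.86, 159.86, 180, 180, 180].

INTERFACE

Orientations are given as [roll, pitch, yaw] about the fixed x, y, z axes, in that order (R = Rz(yaw) Ry(pitch) Rx(roll)).
In Python, from plant import bot gives the robot as it stands.
- The arm moves only by the shell command python3 -m crank 'ROWS' [OPENING] [FORCE]. ROWS is JSON, a list of rows, each a list of 4 numbers: the shift along the tool's x, y, z in m, then the turn about the tool's z in rad. In form: [[dx, dy, dz, yaw], ...]. A call has 1 to 12 rows; each row is the pose to reach, as a shift and turn from the pose commanded when the call began, along the tool's axes at that moment; what a row does not reach only later rows make up. A row lasts 1/8 s, in which the tool goes at most 62.5 mm and 10.7 degrees, less where a joint would pass 70% of its speed; a pose out of reach is approached as far as the arm can. A call with a gripper value outside its range is refused whole. OPENING is the opening, from 0 (shut) to 1 (fully open), set as the call begins (- or left out, the last holds). The fingers move at their own pace and stop on an object; FORCE is the grip in N (left out, the last holds). Time passes only in rows, so rows that repeat a pose let the fingers close. It gives the time, the measured TCP pose, the force and the opening at its end, in the units of the state.
- bot.read_state(): the state, without advancing time (a new reading comes with each control period).
- bot.get_image(name): name is "scene" or "side" or "wrist"; returns the picture (480x640x3 uint8, red, green, blue); there is no depth.
- bot.camera_params(name): a dict with "K" (3x3 intrinsics, pixels), "D" ([k1, k2, p1, p2, k3] as OpenCV has them; the pictures are not rectified), "R" (3x3) and "t" (3): a world point X has camera coordinates R X + t. Camera axes: x right, y down, z forward; pixel columns grow to the right and rows downward; lengths in mm; the calibration is good to about 2 mm. A picture is of the moment at which its call begins: read the wrist's pose just before it. camera_params takes no time and is no camera call; for the wrist camera it gives the pose at the moment of the call.
- bot.sign_off(): hands the job in, once; it reports no verdict.
The state is a dict: "time_s": time; "qpos": joint angles; "joint_velocities": joint speeds; "effort": joint torques, N m; "position": TCP position; "tcp_rot": TCP orientation; "force": force on the tool from outside, world axes, zero at the start; "ft_torque": the same for the moment, N m; "width": finger opening in mm.
Only numpy, scipy, OpenCV 4.12 (cv2) and the standard library are available. Lean on these libraries where they do the work, as an engineer would, in place of code of your own. Each camera call takes 0.05 s, during which the arm holds its last target. There are 200 camera calls.

TASK

Take the tall wood sample board out of the drying stand and push it, bevelled edge first and standing upright, from the front into the narrow gap in the row of sample boards, easing its neighbours apart without toppling any. Slide it on until it rests firmly but gently against the metal stop bar at the back, then let go of it and leave it standing upright and square in the row; leave everything else on the bench where it is.

Things in the scene. Friction and masses are not known exactly. Their poses are not given: they have to be found in the camera images.
- sample_centre (a point): Centre (also half-way up) of the tall brown wood sample board to be filed: 130 mm long (x), 20 thick (y), 125 tall (z), 0.3 kg; it can be held across its thickness at the top. Its +x end is the leading edge: over its full height both faces taper over the last 40 mm to a nose 4 mm wide. It starts upright in the drying stand, nose roughly away from the robot.
- stand: Fixed plywood drying stand, 130 x 70 mm, in whose open-ended slot (along its x, 26 mm wide, 24 mm deep) the sample stands. Origin: centre of the underside; slot floor 8 mm above it, rails' tops 32 mm above it.
- rack: Fixed rack; origin at bench height, mid width. Base 252 mm wide (y), x from -120 to +100 mm, floor 12 mm above the origin. Boards go in along +x from the open front (-x). Cheeks 52 mm high close the ends at y = +-123 mm. The row's boards lie along x, front edges at about x = -36 mm. Keep the sample's lower edge within 5 mm of the floor as it goes in: pushed high up, the row tips.
- back: Back of the rack: wall 52 mm high, posts 128. Origin at bench height, middle of the wall's front face (rack x = 80 mm), axes as the rack. Between the posts runs the aluminium stop bar (18 mm high, middle 106 mm above the bench), reached only by the sample. It is clamped with its front face 4 to 20 mm to -x of this origin; where is not given: find it by feel. 5 N is enough, over 40 N damages.
- left_board: Sample board on the left (+y) of the gap, 115 x 20 x 72 mm (x, y, z), origin at the centre of its underside; its face towards the gap lies 10 mm to -y. The row and its end blocks stand loose on the rack floor: easing the sample in takes up to about 15 N along x, sliding on about 1 to 10 N, then the stop bar stops it hard.
- right_board: Sample board on the right (-y) side of the gap, 115 x 20 x 68 mm, origin at the centre of its underside; its face towards the gap lies 10 mm to +y of the origin. The gap between the two faces starts 7 to 9.5 mm wide.
- left_outer: Sample board next to the left one, 115 x 20 x 66 mm, origin at the centre of its underside.
- right_middle: Sample board next to the right one, 115 x 20 x 74 mm, origin at the centre of its underside.
- right_outer: Rightmost sample board, 115 x 20 x 66 mm, origin at the centre of its underside.
- left_end: Loose dark weighted block that ends the row on the left, 100 x 40 x 64 mm, origin at the centre of its underside; free room beyond it in the rack.
- right_end: The same block at the right end of the row.
- tin: Bystander: closed tin, 84 mm across, about 100 mm tall, origin at the centre of its underside.
- stain: Bystander: amber bottle, 60 mm across, 170 mm tall, origin at the centre of its underside.
- jar: Bystander: jar, 60 mm across, 70 mm tall, origin at the centre of its underside.

How it is judged:
By the outcome, as a careful person would: the job done as asked, in the order asked, and still so for the second after the job is handed in, with the robot touching nothing.
It also fails if it takes over 64 s, if anything falls off the work surface, if the arm or the gripper's body presses on something with over 40 N, if the wrist force passes 120 N, or if a joint passes its speed limit or range.

## Working session

There is one attempt and no reset: what is moved stays moved. The work goes in short steps, Python scripts to look and compute and a shell command to move; the robot and the scene stay as the last step left them, time stands still between calls to the robot, and variables do not carry over. Pictures are saved under pics/ and viewed, about 8 in all and at most 12, crops included, and the job is handed in when it is done.

```bash
mkdir -p pics; ls; python3 - <<'E'
from plant import bot
import cv2,numpy as np
s=bot.read_state();print(s)
for n in("scene","side"):
    im=bot.get_image(n);cv2.imwrite(f"pics/{n}0.png",im[:,:,::-1])
    p=bot.camera_params(n);print(n,{k:np.round(v,4).tolist() for k,v in p.items()}, (-np.array(p["R"]).T@np.array(p["t"])).round())
E
```

```text
pics
{'time_s': 0.0, 'qpos': array([67.54075402, 19.13173446,  2.28335999, 84.00973835, -0.76540818,
       76.96593292, -3.35167526]), 'joint_velocities': array([-0.03711585,  0.00099194, -0.11549989,  0.00942876, -0.01581191,
       -0.02153578, -0.10478589]), 'effort': array([ 7.27683819e-04, -6.56351495e+01,  1.33532189e+00, -4.03795016e+01,
       -5.98230399e-02,  4.48276859e-02,  1.13392866e-04]), 'position': array([ 187.44225948, -621.90475426,  221.6705457 ]), 'tcp_rot': array([-1.79908140e+02,  8.15039662e-03,  1.67763759e+01]), 'force': array([0.2218878 , 0.39695004, 0.29525225]), 'ft_torque': array([-0.00214895, -0.00236029,  0.02851138]), 'width': 87.15666372579129}
scene {'K': [[513.57, 0.0, 317.1314], [0.0, 513.57, 239.1675], [0.0, 0.0, 1.0]], 'D': [-0.1225, 0.0, 0.0, 0.0, 0.0], 'R': [[0.7441, 0.6681, -0.006], [0.5662, -0.6353, -0.5252], [-0.3547, 0.3874, -0.851]], 't': [-512.0911, -215.3002, 1099.5373]} [ 893. -221.  819.]
side {'K': [[525.1025, 0.0, 317.1732], [0.0, 525.1025, 236.9828], [0.0, 0.0, 1.0]], 'D': [-0.1414, 0.0, 0.0, 0.0, 0.0], 'R': [[-0.7129, -0.7012, -0.0062], [-0.4171, 0.4313, -0.8], [0.5637, -0.5678, -0.6]], 't': [481.0975, 252.4076, 702.7424]} [ 52. 627. 627.]
```

View pics/scene0.png

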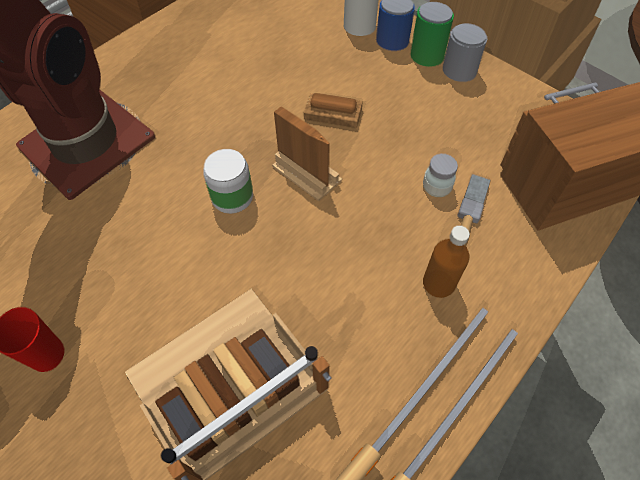

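View pics/side0.png

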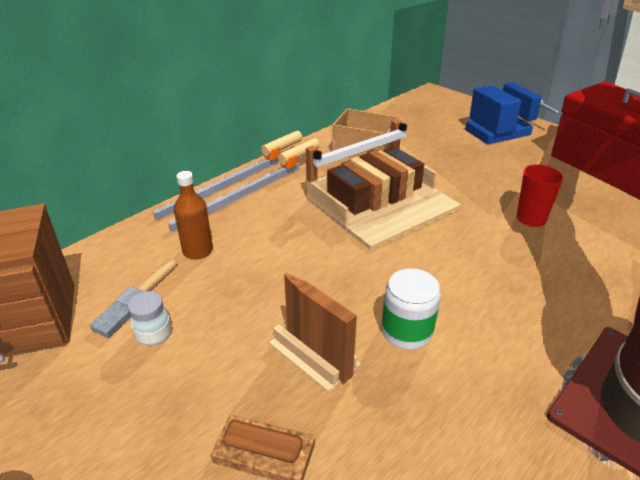

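The scene view shows the sample (about 302,145) in its stand, and the rack at bottom left with a gap in the row near (210,385). The side view shows the sample at (320,325) and the rack at (385,185). Next I'll enlarge both.

```bash
cat > h.py <<'E'
import numpy as np,cv2
from plant import bot
def cam(n):
    p=bot.camera_params(n);return {k:np.array(v,float) for k,v in p.items()}
def ray(p,uv):
    x=cv2.undistortPoints(np.array([[uv]],float),p["K"],p["D"])[0,0]
    return -p["R"].T@p["t"], p["R"].T@np.r_[x,1]
def onz(p,uv,z):
    o,d=ray(p,uv);return o+d*(z-o[2])/d[2]
def tri(p,u,q,v):
    (a,d),(b,e)=ray(p,u),ray(q,v);s=np.linalg.lstsq(np.c_[d,-e],b-a,rcond=None)[0]
    A,B=a+d*s[0],b+e*s[1];return (A+B)/2,np.linalg.norm(A-B)
def proj(p,X):
    return cv2.projectPoints(np.array(X,float).reshape(-1,3),cv2.Rodrigues(p["R"])[0],p["t"],p["K"],p["D"])[0][:,0]
def crop(im,x0,y0,x1,y1,s):
    c=cv2.resize(im[y0:y1,x0:x1],None,fx=s,fy=s,interpolation=cv2.INTER_CUBIC)
    for x in range((x0+19)//20*20,x1,20): cv2.putText(c,str(x),((x-x0)*s,9),0,.35,(0,0,255));cv2.line(c,((x-x0)*s,10),((x-x0)*s,16),(0,0,255))
    for y in range((y0+19)//20*20,y1,20): cv2.putText(c,str(y),(0,(y-y0)*s+4),0,.35,(0,0,255));cv2.line(c,(24,(y-y0)*s),(30,(y-y0)*s),(0,0,255))
    return c
E
python3 - <<'E'
import cv2,numpy as np
from h import crop
a=cv2.imread("pics/scene0.png");b=cv2.imread("pics/side0.png")
cv2.imwrite("pics/c1.png",crop(a,120,285,340,480,3))
cv2.imwrite("pics/c2.png",crop(b,300,110,465,250,4))
c,d=crop(a,265,95,350,205,4),crop(b,265,265,365,390,4)
o=np.zeros((500,745,3),np.uint8);o[:440,:340]=c;o[:,345:]=d;cv2.imwrite("pics/c3.png",o)
E
```

```text
(no output)
```

View pics/c1.png

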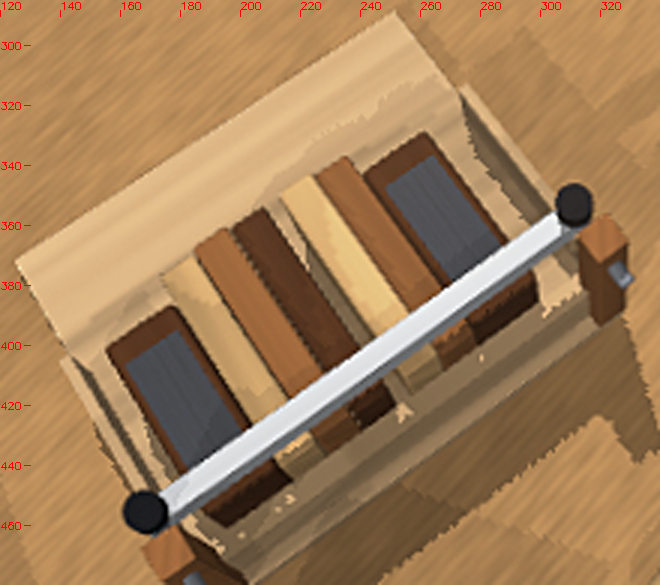

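View pics/c2.png

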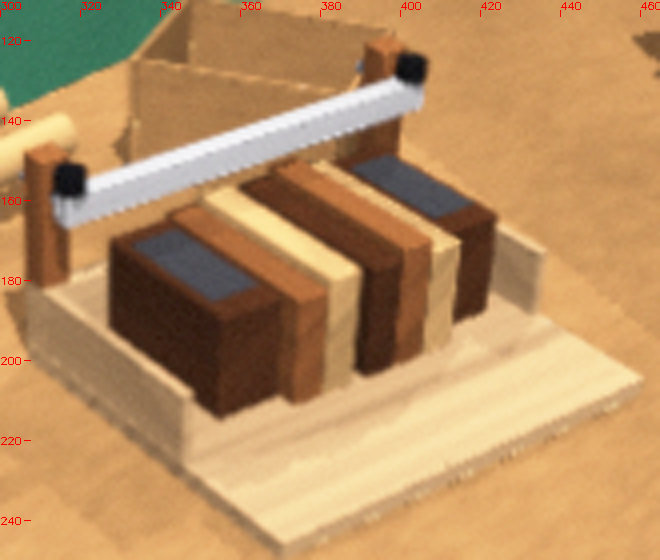

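View pics/c3.png

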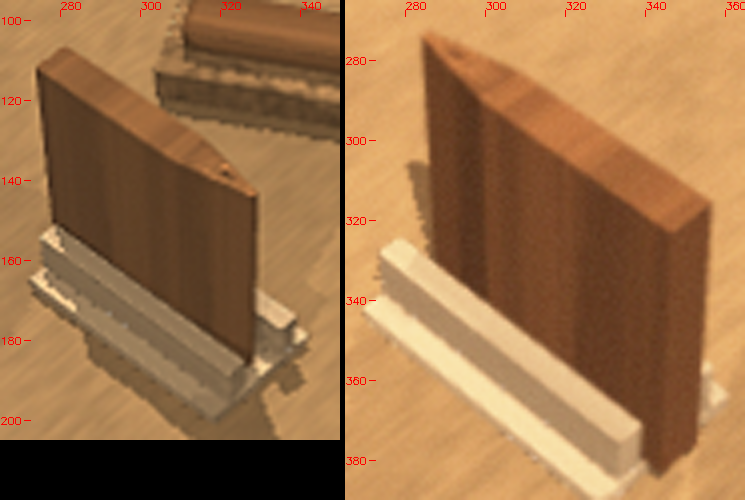

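The crops give these corners. In the scene view, the left_board gap corner is (214,350.7), the right_board gap corner is (208.3,354.3), and the base front corners are (251.7,289) and (125,371.7). In the side view the base corners are (460,204.5) and (370.7,246). The sample's nose and rear corners are readable in both views.

```bash
python3 - <<'E'
from h import *
np.set_printoptions(precision=1,suppress=True)
A,B=cam("scene"),cam("side")
S=lambda n,p,uv,z:print(n,onz(p,uv,z))
S("nose sc",A,(329.2,143.2),133);S("nose si",B,(285,273.25),133)
S("rear sc L",A,(281.25,106.75),133);S("rear sc R",A,(274.25,111.75),133)
S("rear si L",B,(346.25,323.25),133);S("rear si R",B,(356.5,315.75),133)
print("tri nose",tri(A,(329.2,143.2),B,(285,273.25)),"rearL",tri(A,(281.25,106.75),B,(346.25,323.25)),"rearR",tri(A,(274.25,111.75),B,(356.5,315.75)))
S("base FL sc",A,(251.7,289),12);S("base FR sc",A,(125,371.7),12)
S("base FR si",B,(460,204.5),12);S("base FL si",B,(370.7,246),12)
S("LB gapcorner sc",A,(214,350.7),84);S("LB outer sc",A,(225,344.3),84);S("LB si",B,(389.5,176.25),84)
S("RB gapcorner sc",A,(208.3,354.3),80);S("RB outer sc",A,(197.7,361.7),80);S("RB outer si",B,(399.5,175.5),80)
S("LB edge far sc",A,(255,389),84);S("RB edge far",A,(238.3,398.3),80)
print("bar ends tri",)
S("LE outer front sc",A,(261.5,329),76);S("RE outer front",A,(155.3,402),76)
E
```

```text
nose sc [488.4 255.9 133. ]
nose si [488.2 254.5 133. ]
rear sc L [359.8 265.5 133. ]
rear sc R [359.2 247.3 133. ]
rear si L [359.  266.5 133. ]
rear si R [358.4 247.1 133. ]
tri nose (array([488.3, 255.2, 133.4]), np.float64(1.2062380322117685)) rearL (array([359.3, 266. , 132.4]), np.float64(0.07877851158276826)) rearR (array([358.7, 247.2, 132.8]), np.float64(0.7105023044731881))
base FL sc [539.3  -5.5  12. ]
base FR sc [ 491.9 -251.6   12. ]
base FR si [ 490.7 -250.    12. ]
base FL si [536.   -4.6  12. ]
LB gapcorner sc [ 602.2 -135.1   84. ]
LB outer sc [ 607.1 -116.9   84. ]
LB si [ 600.7 -136.2   84. ]
RB gapcorner sc [ 598.4 -144.3   80. ]
RB outer sc [ 595.2 -163.    80. ]
RB outer si [ 591.8 -158.8   80. ]
LB edge far sc [ 689.1 -134.4   84. ]
RB edge far [ 679.8 -159.9   80. ]
bar ends tri
LE outer front sc [627.8 -60.6  76. ]
RE outer front [ 593.2 -246.5   76. ]
```

```bash
python3 - <<'E'
from h import *
from scipy.spatial.transform import Rotation as Ro
np.set_printoptions(precision=3,suppress=True)
s=bot.read_state();W=cam("wrist");R=Ro.from_euler("xyz",s["tcp_rot"],degrees=True).as_matrix()
c=-W["R"].T@W["t"]
print("cam in tool",R.T@(c-s["position"]),"\naxes(rows cam x,y,z in tool)\n",W["R"]@R,W["K"],W["D"])
A,B=cam("scene"),cam("side")
print("tin top",onz(A,(226,165),100),onz(B,(413,287),100))
E
```

```text
cam in tool [  67.96     1.338 -161.816] 
axes(rows cam x,y,z in tool)
 [[ 0.001  1.    -0.002]
 [-0.968  0.    -0.252]
 [-0.252  0.002  0.968]] [[385.941   0.    322.218]
 [  0.    385.941 237.112]
 [  0.      0.      1.   ]] [-0.085  0.     0.     0.     0.   ]
tin top [362.856 114.614 100.   ] [357.323 118.486 100.   ]
```

The wrist camera sits 68 mm ahead of the tool. I'll move over the row front, aligned with the rack, and look at the gap on the way to the stand.

```bash
python3 -m crank '[[0.52,-0.35,0.02,0.48],[0.52,-0.35,0.02,0.48],[0.52,-0.35,0.02,0.48],[0.52,-0.35,0.02,0.48],[0.52,-0.35,0.02,0.48],[0.52,-0.35,0.02,0.48],[0.52,-0.35,0.02,0.48],[0.52,-0.35,0.02,0.48],[0.52,-0.35,0.02,0.48],[0.52,-0.35,0.02,0.48],[0.52,-0.35,0.02,0.48],[0.52,-0.35,0.02,0.48]]' 1 50
python3 -m crank '[[0,0,0,0],[0,0,0,0]]'
python3 - <<'E'
from h import *
import pickle
W=cam("wrist");im=bot.get_image("wrist")[:,:,::-1].copy();cv2.imwrite("pics/w0.png",im);pickle.dump(W,open("w0.pkl","wb"))
cv2.imwrite("pics/w0v.png",crop(im,0,0,640,480,1))
E
```

```text
time_s: 1.6
position: [584.2, -137.1, 202.0]
tcp_rot: [180.0, 0.1, -10.7]
force: [0.4, -1.4, -0.0]
width: 87.2
time_s: 1.85
position: [583.8, -138.7, 202.7]
tcp_rot: [180.0, -0.0, -10.9]
force: [0.1, -0.2, -0.7]
width: 87.1
```

View pics/w0v.png

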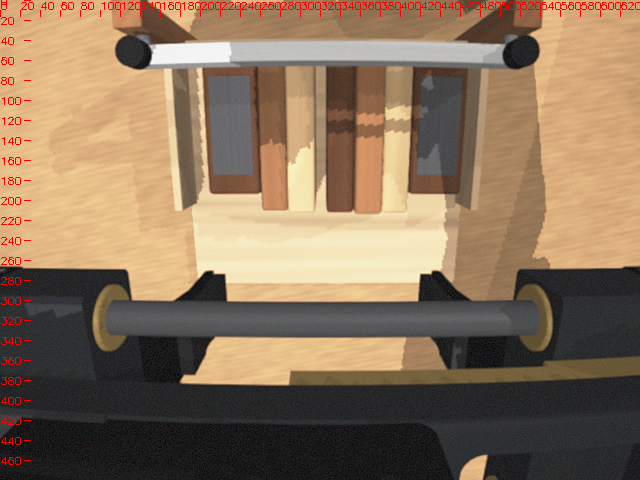

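The wrist view shows the row squarely, with the gap between the yellow left_board (edge near x=315) and the dark right_board (edge near x=327), top front edges near row 210. The rack's front edge is at row 282. I'll get sub-pixel edges.

```bash
python3 - <<'E'
from h import *
import pickle
np.set_printoptions(precision=1,suppress=True)
W=pickle.load(open("w0.pkl","rb"));im=cv2.imread("pics/w0.png")
g=im.astype(float)
for y in(90,120,150,180,200):
    print(y,g[y-2:y+3,306:334].mean(0).sum(1).round().astype(int).tolist())
x=320
print("row",g[195:225,295:310].mean(1).sum(1).astype(int).tolist(),g[195:225,335:348].mean(1).sum(1).astype(int).tolist())
print("front edge", [ (xx,int(np.argmax(np.abs(np.diff(g[272:295,xx-3:xx+4].mean(1).sum(1)))))+272) for xx in (230,260,290,320,350,380,410)])
print(g[240,180:210].sum(1).astype(int).tolist(), g[240,435:460].sum(1).astype(int).tolist())
E
```

```text
90 [435, 431, 422, 415, 413, 407, 381, 344, 277, 323, 414, 433, 434, 431, 429, 432, 426, 434, 430, 372, 231, 137, 163, 170, 177, 172, 166, 164]
120 [520, 514, 508, 493, 480, 461, 449, 415, 334, 304, 375, 411, 411, 407, 411, 413, 409, 411, 413, 364, 224, 180, 227, 236, 236, 230, 224, 219]
150 [656, 647, 624, 613, 620, 631, 612, 544, 390, 292, 346, 400, 410, 407, 408, 410, 408, 408, 406, 355, 235, 205, 253, 264, 264, 257, 247, 245]
180 [650, 654, 648, 648, 645, 642, 626, 567, 443, 321, 352, 405, 412, 413, 432, 492, 559, 614, 622, 550, 289, 187, 236, 256, 259, 256, 259, 256]
200 [657, 656, 654, 651, 649, 644, 633, 578, 472, 430, 567, 624, 623, 625, 623, 620, 625, 627, 629, 567, 350, 217, 233, 262, 265, 263, 258, 260]
row [657, 655, 655, 656, 657, 657, 658, 656, 657, 657, 658, 659, 659, 658, 659, 648, 616, 595, 613, 616, 606, 598, 588, 578, 571, 566, 564, 567, 574, 583] [269, 269, 270, 273, 272, 270, 269, 270, 272, 271, 274, 272, 273, 275, 265, 256, 317, 504, 618, 624, 610, 598, 590, 578, 572, 564, 557, 565, 578, 592]
front edge [(230, 282), (260, 282), (290, 282), (320, 282), (350, 282), (380, 282), (410, 282)]
[557, 556, 557, 558, 552, 531, 516, 506, 521, 525, 523, 522, 512, 529, 568, 670, 679, 675, 670, 674, 675, 674, 674, 674, 667, 670, 678, 674, 676, 672] [671, 671, 670, 670, 669, 669, 668, 667, 667, 660, 661, 631, 572, 513, 494, 502, 501, 496, 513, 500, 503, 481, 398, 368, 360]
```

```bash
python3 - <<'E'
from h import *
import pickle
np.set_printoptions(precision=1,suppress=True)
W=pickle.load(open("w0.pkl","rb"))
S=lambda n,uv,z:print(n,onz(W,uv,z))or onz(W,uv,z)
a=S("LB front",(314,211),84);b=S("LB back",(313.8,90),84)
c=S("RB front",(325.8,211.5),80);d=S("RB back",(325.4,90),80)
e=S("base F l",(230,282.5),12);f=S("base F r",(410,282.5),12)
l=S("base left",(194.5,240),12);r=S("base right",(447,240),12)
for p,q in((a,b),(c,d)):print("yaw edge",np.degrees(np.arctan2(*(q-p)[1::-1])))
yaw=np.degrees(np.arctan2(*((e-f)[:2]*[-1,1])));print("yaw base",yaw)
for th in(-10.8,):
    t=np.radians(th);X=np.array([np.cos(t),np.sin(t)]);Y=np.array([-np.sin(t),np.cos(t)])
    for n,p in zip("abcdeflr",(a,b,c,d,e,f,l,r)):print(n,"along %.1f lateral %.1f"%(X@p[:2],Y@p[:2]))
E
```

```text
LB front [ 600.  -137.7   84. ]
LB back [ 683.6 -153.9   84. ]
RB front [ 597.2 -146.1   80. ]
RB back [ 682.5 -162.    80. ]
base F l [532.8 -39.3  12. ]
base F r [ 499.6 -212.4   12. ]
base left [581.1 -16.4  12. ]
base right [ 535.6 -253.1   12. ]
yaw edge -10.991971103424191
yaw edge -10.52687805362585
yaw base -10.87650899903163
a along 615.2 lateral -22.8
b along 700.3 lateral -23.1
c along 614.0 lateral -31.6
d along 700.8 lateral -31.2
e along 530.8 lateral 61.2
f along 530.5 lateral -115.1
l along 573.9 lateral 92.7
r along 573.6 lateral -148.2
```

```bash
python3 -m crank '[[-0.236,-0.356,0,-0.18],[-0.236,-0.356,0,-0.18],[-0.236,-0.356,0,-0.18],[-0.236,-0.356,0,-0.18],[-0.236,-0.356,0,-0.18],[-0.236,-0.356,0,-0.18],[-0.236,-0.356,0,-0.18],[-0.236,-0.356,0,-0.18],[-0.236,-0.356,0,-0.18],[-0.236,-0.356,0,-0.18]]'
python3 - <<'E'
from h import *
import pickle
W=cam("wrist");im=bot.get_image("wrist")[:,:,::-1].copy();cv2.imwrite("pics/w1.png",im);pickle.dump(W,open("w1.pkl","wb"))
cv2.imwrite("pics/w1v.png",crop(im,0,0,640,480,1))
print(bot.read_state()["position"],bot.read_state()["tcp_rot"])
E
```

```text
time_s: 3.15
position: [419.6, 255.1, 202.5]
tcp_rot: [180.0, -0.0, -0.6]
force: [0.2, -0.0, -0.1]
width: 86.6
[419.58671801 255.18414944 202.51475646] [ 1.79985089e+02 -5.01278802e-04 -5.66877368e-01]
```

View pics/w1v.png

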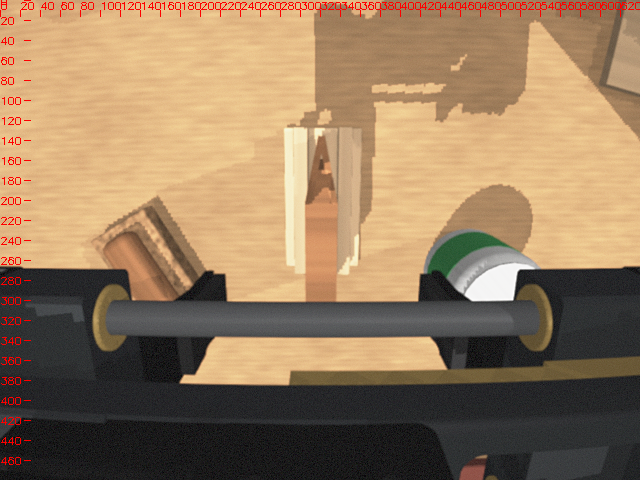

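The wrist view shows the sample centred between the jaws, at columns 305–338, nose at (321.5,136) and parallel to the tool. Going down 107 mm to grip.

```bash
python3 - <<'E'
from h import *
import pickle
W=pickle.load(open("w1.pkl","rb"))
for uv in((321.5,136),(305.5,208),(305.5,290),(337.3,208),(337.3,290)):print(onz(W,uv,133).round(1))
E
python3 -m crank '[[0,0,0.107,0],[0,0,0.107,0],[0,0,0.107,0],[0,0,0.107,0]]'
python3 -m crank '[[0,0,0,0],[0,0,0,0],[0,0,0,0],[0,0,0,0],[0,0,0,0],[0,0,0,0],[0,0,0,0],[0,0,0,0]]' 0 55
```

```text
[488.7 252.9 133. ]
[446.2 263.1 133. ]
[392.8 264.1 133. ]
[446.  243.7 133. ]
[392.6 243.7 133. ]
time_s: 3.7
position: [419.9, 256.8, 97.3]
tcp_rot: [-179.9, -0.1, -0.5]
force: [-0.0, -0.1, 1.0]
width: 86.9
time_s: 4.7
position: [418.8, 256.6, 95.5]
tcp_rot: [-180.0, 0.0, -0.4]
force: [0.4, -0.1, -1.2]
width: 19.5
```

Gripped at width 19.5 with TCP y = 256.6. The wrist camera read 253.4, so it has a lateral bias of about −2.7 mm. Correcting for it puts the gap at lateral ≈ −25, which matches the scene camera. Now lift and carry.

```bash
python3 -m crank '[[0,0,-0.03,0],[0,0,-0.08,0],[0,0,-0.13,0],[0,0,-0.13,0]]'
python3 -m crank '[[0.03,0.05,0,0.02],[0.06,0.1,0,0.06],[0.1,0.16,0,0.1],[0.1,0.22,0,0.14],[0.1,0.28,0,0.18],[0.1,0.34,0,0.18],[0.1,0.37,0,0.18],[0.1,0.38,0,0.18],[0.1,0.38,0,0.18],[0.1,0.38,0,0.18]]'
python3 -m crank '[[0,0,0.04,0],[0,0,0.06,0],[0,0,0.06,0],[0,0,0.06,0]]'
python3 - <<'E'
from h import *
import pickle
W=cam("wrist");im=bot.get_image("wrist")[:,:,::-1].copy();pickle.dump(W,open("w2.pkl","wb"));cv2.imwrite("pics/w2.png",im)
cv2.imwrite("pics/w2v.png",crop(im,200,0,460,280,2))
E
```

```text
time_s: 5.2
position: [420.3, 257.8, 229.0]
tcp_rot: [-179.9, -0.3, -0.4]
force: [0.6, -0.7, -4.1]
width: 19.9
time_s: 6.45
position: [516.2, -122.1, 225.2]
tcp_rot: [-180.0, 0.0, -10.6]
force: [0.7, 0.3, -3.9]
width: 20.1
time_s: 6.95
position: [516.8, -123.4, 166.7]
tcp_rot: [-180.0, -0.1, -10.7]
force: [0.3, 0.3, -3.0]
width: 19.8
```

View pics/w2v.png

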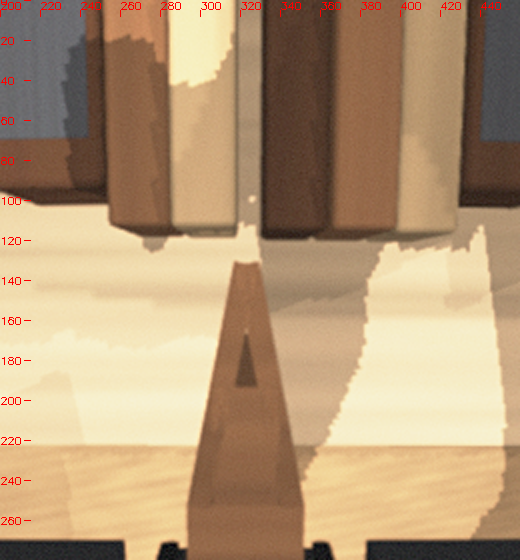

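The nose tip is at (323.7,131) and lines up visually with the gap, whose edges are at columns 318.5 and 331 near row 117. I'll compute the lateral offset.

```bash
python3 - <<'E'
from h import *
import pickle
W=pickle.load(open("w2.pkl","rb"))
t=np.radians(-10.8);X=np.array([np.cos(t),np.sin(t)]);Y=np.array([-np.sin(t),np.cos(t)])
def S(n,uv,z):
    p=onz(W,uv,z)[:2];print(n,"along %.1f lat %.1f"%(X@p,Y@p))
zt=166.7-95.5+133
S("nose L",(317.7,131.5),zt);S("nose R",(330,131.5),zt)
S("shL",(294,251),zt);S("shR",(351.5,251),zt)
S("LB f",(318.5,116),84);S("RB f",(331,118),80);S("LB b",(318.5,10),84);S("RB b",(331,10),80)
S("base l",(210,223),12);S("base r",(440,222.5),12)
s=bot.read_state();p=s["position"];print("tcp",X@p[:2],Y@p[:2],p[2],s["tcp_rot"])
E
```

```text
nose L along 601.2 lat -24.3
nose R along 601.2 lat -28.2
shL along 562.2 lat -16.4
shR along 562.3 lat -35.7
LB f along 612.3 lat -23.7
RB f along 611.4 lat -31.4
LB b along 673.0 lat -23.6
RB b along 674.3 lat -31.0
base l along 529.5 lat 68.5
base r along 530.5 lat -126.0
tcp 530.9923589498129 -24.598778266740073 166.89233116684002 [-1.79997983e+02 -1.13553995e-01 -1.06768024e+01]
```

Nose, TCP and gap centre agree within about 0.5 mm once the bias is removed. Lowering to about 2 mm above the rack floor.

```bash
python3 -m crank '[[0,0,0.04,0],[0,0,0.06,0],[0,0,0.064,0],[0,0,0.064,0],[0,0,0.064,0]]'
python3 -m crank '[[0,0,0,0],[0,0,0,0]]'
python3 - <<'E'
from h import *
im=bot.get_image("side")[:,:,::-1].copy();cv2.imwrite("pics/s2.png",im);cv2.imwrite("pics/s2v.png",crop(im,300,60,500,260,3))
E
```

```text
time_s: 7.62
position: [517.0, -124.3, 102.9]
tcp_rot: [180.0, -0.1, -10.7]
force: [0.7, 0.3, -2.9]
width: 19.2
time_s: 7.88
position: [516.3, -124.2, 102.0]
tcp_rot: [180.0, -0.0, -10.7]
force: [0.1, 0.6, -2.5]
width: 19.6
```

View pics/s2v.png

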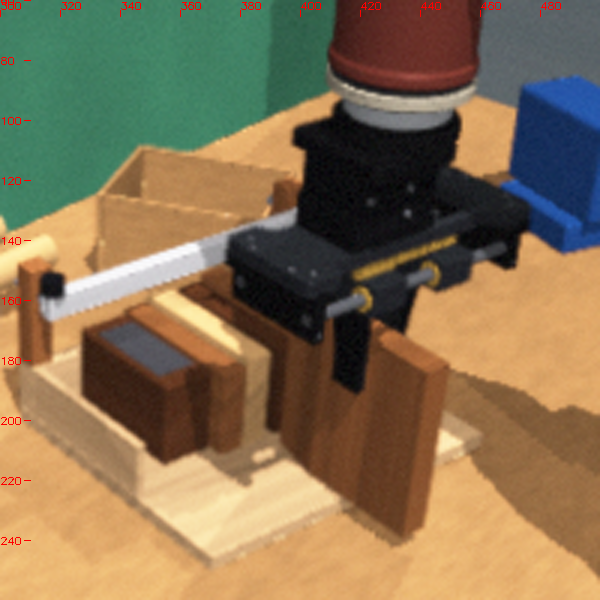

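The side view shows the sample just over the rack floor, nose at the gap mouth. Starting a slow push while watching force.

```bash
python3 -m crank '[[0.002,0,0.001,0],[0.004,0,0.001,0],[0.006,0,0.001,0],[0.008,0,0.001,0],[0.01,0,0.001,0],[0.012,0,0.001,0],[0.014,0,0.001,0],[0.016,0,0.001,0],[0.018,0,0.001,0],[0.02,0,0.001,0],[0.022,0,0.001,0],[0.024,0,0.001,0]]'
python3 -m crank '[[0.002,0,0,0],[0.004,0,0,0],[0.006,0,0,0],[0.008,0,0,0],[0.01,0,0,0],[0.012,0,0,0]]'
python3 - <<'E'
from h import *
s=bot.read_state();print(s["force"].round(1),s["ft_torque"].round(2))
im=bot.get_image("wrist")[:,:,::-1].copy();cv2.imwrite("pics/w3.png",im);cv2.imwrite("pics/w3v.png",crop(im,200,0,460,280,2))
E
```

```text
time_s: 9.43
position: [539.8, -128.6, 100.6]
tcp_rot: [-180.0, 0.0, -10.7]
force: [-0.5, -0.8, -3.1]
width: 19.4
time_s: 10.18
position: [551.5, -130.9, 100.5]
tcp_rot: [-180.0, 0.0, -10.7]
force: [-1.9, 0.1, -2.4]
width: 19.7
[-1.9  0.1 -2.4] [ 0.06  0.47 -0.04]
```

View pics/w3v.png

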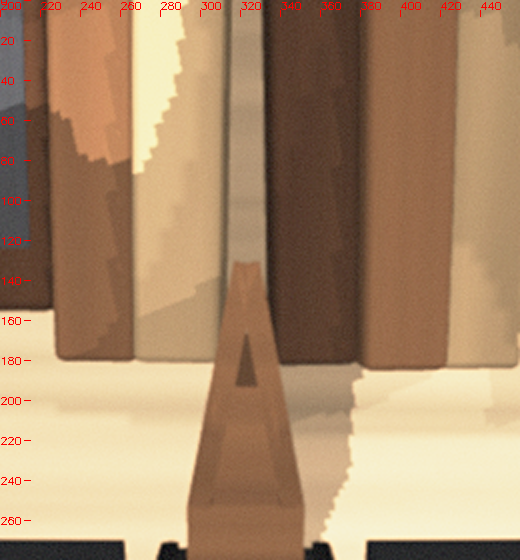

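The nose is inside the gap with little force. Continuing.

```bash
python3 -m crank '[[0.002,0,0,0],[0.004,0,0,0],[0.006,0,0,0],[0.008,0,0,0],[0.01,0,0,0],[0.012,0,0,0]]'
python3 -m crank '[[0.002,0,0,0],[0.004,0,0,0],[0.006,0,0,0],[0.008,0,0,0],[0.01,0,0,0],[0.012,0,0,0],[0.014,0,0,0],[0.016,0,0,0]]'
python3 - <<'E'
from h import *
s=bot.read_state();print(s["force"].round(1),s["ft_torque"].round(2),s["width"])
im=bot.get_image("wrist")[:,:,::-1].copy();cv2.imwrite("pics/w4.png",im);cv2.imwrite("pics/w4v.png",crop(im,160,0,500,280,2))
E
```

```text
time_s: 10.98
position: [563.3, -133.0, 100.5]
tcp_rot: [-180.0, 0.0, -10.7]
force: [-2.2, 0.6, -3.4]
width: 19.4
time_s: 11.98
position: [579.1, -136.1, 100.6]
tcp_rot: [-180.0, 0.0, -10.7]
force: [-1.3, 1.8, -2.9]
width: 19.4
[-1.3  1.8 -2.9] [ 0.32  0.54 -0.04] 19.398940347180947
```

View pics/w4v.png

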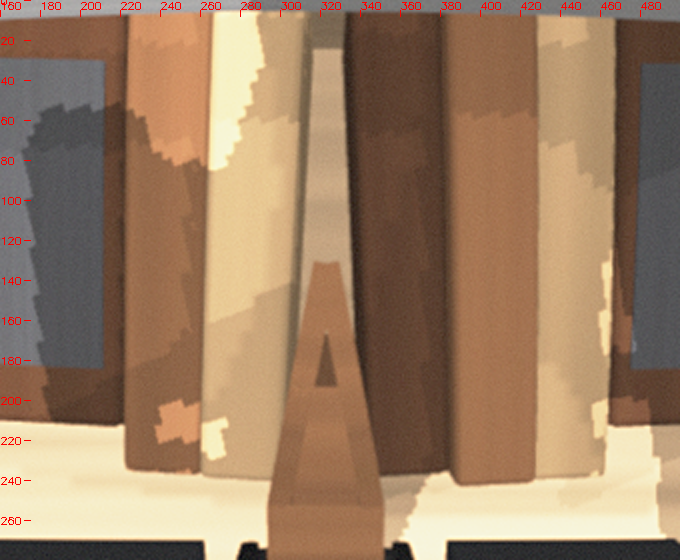

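The neighbours are easing apart evenly. Continuing towards the earliest bar position, 46 mm ahead.

```bash
python3 -m crank '[[0.002,0,0,0],[0.004,0,0,0],[0.006,0,0,0],[0.008,0,0,0],[0.01,0,0,0],[0.012,0,0,0],[0.014,0,0,0],[0.016,0,0,0],[0.018,0,0,0]]'
python3 -m crank '[[0.002,0,0,0],[0.004,0,0,0],[0.006,0,0,0],[0.008,0,0,0],[0.01,0,0,0],[0.012,0,0,0],[0.014,0,0,0],[0.016,0,0,0],[0.018,0,0,0],[0.02,0,0,0]]'
python3 - <<'E'
from h import *
s=bot.read_state();print(s["force"].round(1),s["ft_torque"].round(2),s["width"])
im=bot.get_image("side")[:,:,::-1].copy();cv2.imwrite("pics/s5.png",im);cv2.imwrite("pics/s5v.png",crop(im,300,60,500,260,3))
E
```

```text
time_s: 13.15
position: [596.7, -139.4, 100.5]
tcp_rot: [-180.0, 0.0, -10.7]
force: [-2.6, 0.9, -3.3]
width: 19.6
time_s: 14.4
position: [616.4, -143.1, 100.5]
tcp_rot: [-180.0, 0.0, -10.7]
force: [-3.6, 0.3, -2.5]
width: 19.5
[-3.6  0.3 -2.5] [0.47 1.06 0.05] 19.502046630918546
```

View pics/s5v.png

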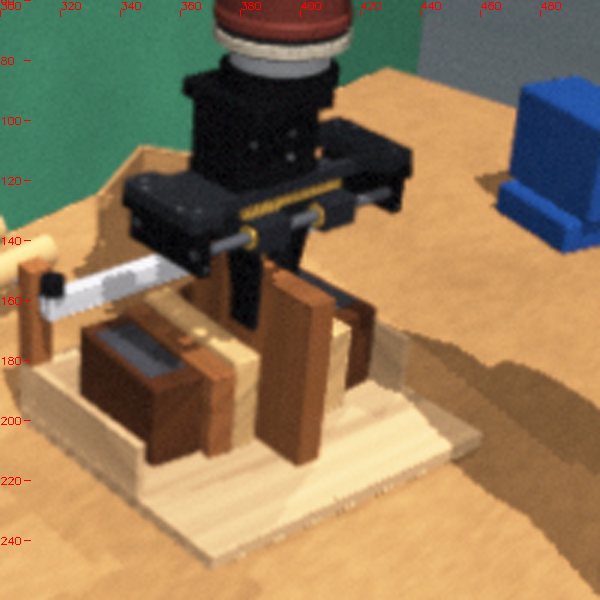

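```bash
python3 -m crank '[[0,0,0.0005,0],[0,0,0.0005,0]]'; python3 -m crank '[[0,0,0.0005,0],[0,0,0.0005,0]]'
python3 -m crank '[[0.001,0,0,0],[0.002,0,0,0],[0.003,0,0,0],[0.004,0,0,0],[0.005,0,0,0],[0.006,0,0,0]]'
```

```text
time_s: 14.7
position: [616.6, -143.1, 100.3]
tcp_rot: [-180.0, -0.0, -10.7]
force: [-1.7, 1.7, -1.5]
width: 19.8
time_s: 14.95
position: [616.7, -143.2, 100.0]
tcp_rot: [-180.0, -0.1, -10.7]
force: [-1.9, 1.9, 0.7]
width: 19.4
time_s: 15.7
position: [621.7, -144.1, 99.7]
tcp_rot: [180.0, 0.1, -10.7]
force: [-6.7, 1.8, 4.2]
width: 19.9
```

The sample bottom now touches the floor (Fz changed by about 7 N). Creeping on in small steps to find the bar.

```bash
python3 -m crank '[[0.0005,0,-0.0005,0],[0.001,0,-0.0005,0],[0.0015,0,-0.0005,0],[0.002,0,-0.0005,0]]'
python3 -m crank '[[0.0005,0,0,0],[0.001,0,0,0],[0.0015,0,0,0],[0.002,0,0,0]]'
python3 -m crank '[[0.0005,0,0,0],[0.001,0,0,0],[0.0015,0,0,0],[0.002,0,0,0]]'
```

```text
time_s: 16.2
position: [623.6, -144.5, 99.8]
tcp_rot: [180.0, 0.1, -10.7]
force: [-5.3, 1.0, -0.3]
width: 19.5
time_s: 16.7
position: [625.5, -144.9, 99.8]
tcp_rot: [180.0, 0.1, -10.7]
force: [-4.8, 1.7, -0.0]
width: 19.9
time_s: 17.2
position: [627.4, -145.3, 99.8]
tcp_rot: [180.0, 0.1, -10.7]
force: [-7.4, 1.6, 2.3]
width: 19.8
```

```bash
python3 -m crank '[[0.0005,0,0,0],[0.001,0,0,0],[0.0015,0,0,0],[0.002,0,0,0]]'
python3 -m crank '[[0.0005,0,0,0],[0.001,0,0,0],[0.0015,0,0,0],[0.0015,0,0,0]]'
```

```text
time_s: 17.7
position: [627.5, -145.3, 99.9]
tcp_rot: [180.0, 0.3, -10.7]
force: [-17.4, 3.6, 9.5]
width: 19.5
time_s: 18.2
position: [627.6, -145.3, 99.9]
tcp_rot: [180.0, 0.5, -10.7]
force: [-23.3, 4.3, 13.5]
width: 19.2
```

The bar was found: the advance stopped dead and the force rose to about 24 N, within limits. I'll ease to a light contact, then release.

```bash
python3 -m crank '[[-0.0008,0,0,0],[-0.0015,0,0,0],[-0.002,0,0,0],[-0.002,0,0,0],[-0.002,0,0,0]]'
python3 - <<'E'
from h import *
s=bot.read_state();print(s["force"].round(1),s["ft_torque"].round(2),s["tcp_rot"])
E
```

```text
time_s: 18.82
position: [627.5, -145.3, 99.8]
tcp_rot: [180.0, 0.3, -10.7]
force: [-12.0, 3.3, 6.1]
width: 19.4
[-12.    3.3   6.1] [0.83 2.86 0.03] [179.98392047   0.25720673 -10.72607284]
```

```bash
python3 -m crank '[[0,0,0,0],[0,0,0,0],[0,0,0,0],[0,0,0,0]]' 0.45
python3 -m crank '[[0,0,-0.02,0],[0,0,-0.06,0],[0,0,-0.1,0],[0,0,-0.14,0],[0,0,-0.14,0],[0,0,-0.14,0]]'
python3 - <<'E'
from h import *
import pickle
W=cam("wrist");im=bot.get_image("wrist")[:,:,::-1].copy();pickle.dump(W,open("w6.pkl","wb"));cv2.imwrite("pics/w6.png",im)
a=crop(im,120,0,520,300,1);
for n in("side","scene"):
    q=bot.get_image(n)[:,:,::-1].copy();cv2.imwrite(f"pics/{n}6.png",q)
    if n=="side":b=crop(q,300,90,460,250,2)
    else:c=crop(q,120,285,340,480,2)
o=np.zeros((600,800,3),np.uint8);o[:300,:400]=a;o[:320,440:760]=b;o[320-10:600,:0]=0;o[325:600,300:740]=c[:275];cv2.imwrite("pics/v6.png",o)
E
```

```text
time_s: 19.32
position: [629.8, -145.8, 100.1]
tcp_rot: [180.0, -0.0, -10.7]
force: [-0.3, 0.0, 0.3]
width: 38.2
time_s: 20.08
position: [629.5, -145.6, 240.7]
tcp_rot: [180.0, -0.0, -10.7]
force: [-0.0, -0.2, -0.8]
width: 39.5
```

The picture limit is reached, so I'll check numerically. First I'll back the arm off so all cameras have a clear view.

```bash
python3 -m crank '[[-0.06,0,-0.03,0],[-0.12,0,-0.03,0],[-0.15,0,-0.03,0],[-0.15,0,-0.03,0],[-0.15,0,-0.03,0]]'
cat > chk.py <<'E'
from h import *
np.set_printoptions(precision=1,suppress=True)
t=np.radians(-10.8);X=np.array([np.cos(t),np.sin(t)]);Y=np.array([-np.sin(t),np.cos(t)])
W=cam("wrist");im=bot.get_image("wrist")[:,:,::-1].copy();cv2.imwrite("pics/w7.png",im)
L=cv2.cvtColor(im,cv2.COLOR_BGR2LAB).astype(float)
def P(al,la,z):return np.r_[X*al+Y*la,z]
# lateral colour-edge scan along lines at top height of sample, camera-bias tolerant
for al in (588,605,630,660,680,700,708):
    las=np.arange(-50,2,.5);uv=proj(W,[P(al,l,137) for l in las])
    v=cv2.remap(cv2.GaussianBlur(im,(3,3),0),uv[:,0:1].astype(np.float32),uv[:,1:2].astype(np.float32),1)[:,0].astype(float)
    g=np.linalg.norm(v[2:]-v[:-2],axis=1);pk=[i for i in range(1,len(g)-1) if g[i]>18 and g[i]>=g[i-1] and g[i]>g[i+1]]
    print("al",al,[(las[i+1],int(g[i])) for i in pk])
als=np.arange(560,740,.5)
for la in(-27,):
    for z in(137,):
        uv=proj(W,[P(a,la,z) for a in als]);v=cv2.remap(im,uv[:,0:1].astype(np.float32),uv[:,1:2].astype(np.float32),1)[:,0].astype(float)
        g=np.linalg.norm(v[2:]-v[:-2],axis=1);print("along",[(als[i+1],int(g[i])) for i in range(1,len(g)-1) if g[i]>30 and g[i]>=g[i-1] and g[i]>g[i+1]])
for n in("side","scene"):
    q=bot.get_image(n)[:,:,::-1].copy();cv2.imwrite(f"pics/{n}7.png",q)
    o=cv2.imread(f"pics/{n}0.png");d=np.abs(q.astype(int)-o).max(2)>45
    p=cam(n);print(n,"top corners expected",proj(p,[P(583,-15,137),P(583,-35,137),P(583,-15,12),P(583,-35,12),P(713,-25,137)]))
E
python3 chk.py
```

```text
time_s: 20.85
position: [482.6, -117.9, 269.8]
tcp_rot: [-180.0, 0.0, -10.7]
force: [0.2, -0.3, -0.4]
width: 39.1
al 588 [(np.float64(-37.0), 91), (np.float64(-17.5), 94)]
al 605 [(np.float64(-37.0), 49), (np.float64(0.0), 37)]
al 630 [(np.float64(-37.0), 51), (np.float64(-15.5), 35), (np.float64(0.0), 48)]
al 660 [(np.float64(-37.0), 24), (np.float64(-34.0), 27), (np.float64(-2.5), 56)]
al 680 []
al 700 []
al 708 []
along [(np.float64(578.5), 144), (np.float64(584.0), 50), (np.float64(650.0), 56), (np.float64(660.5), 237)]
side top corners expected [[400.1 160.5]
 [407.7 157.7]
 [395.  213.7]
 [402.1 210.6]
 [362.2 135. ]]
scene top corners expected [[198.  318.4]
 [186.1 326.1]
 [213.6 348. ]
 [203.3 354.9]
 [241.4 394.5]]
```

```bash
python3 - <<'E'
from h import *
np.set_printoptions(precision=1,suppress=True)
t=np.radians(-10.8);X=np.array([np.cos(t),np.sin(t)]);Y=np.array([-np.sin(t),np.cos(t)])
P=lambda al,la,z:np.r_[X*al+Y*la,z]
for n in("side","scene"):
    im=cv2.GaussianBlur(cv2.imread(f"pics/{n}7.png"),(3,3),0);p=cam(n)
    for z in(30,50,70,90,110,130):
        for ax in("lat",):
            las=np.arange(-48,0,.5);uv=proj(p,[P(583,l,z) for l in las]).astype(np.float32)
            v=cv2.remap(im,uv[:,:1],uv[:,1:],1)[:,0].astype(float);g=np.linalg.norm(v[3:]-v[:-3],axis=1)
            print(n,z,[(float(las[i+1])+.25,int(g[i])) for i in range(1,len(g)-1) if g[i]>25 and g[i]>=g[i-1] and g[i]>g[i+1]])
    zs=np.arange(0,160,.5)
    uv=proj(p,[P(583,-25,z) for z in zs]).astype(np.float32);v=cv2.remap(im,uv[:,:1],uv[:,1:],1)[:,0].astype(float);g=np.linalg.norm(v[3:]-v[:-3],axis=1)
    print(n,"height",[(float(zs[i+1]),int(g[i])) for i in range(1,len(g)-1) if g[i]>25 and g[i]>=g[i-1] and g[i]>g[i+1]])
    # neighbour/ bystander change check
o=cv2.imread("pics/scene0.png");q=cv2.imread("pics/scene7.png");d=(np.abs(o.astype(int)-q).max(2)>60).astype(np.uint8)
k,_,st,_=cv2.connectedComponentsWithStats(cv2.morphologyEx(d,cv2.MORPH_OPEN,np.ones((3,3))));print([s.tolist() for s in st[1:] if s[4]>30])
# nose edges in scene, along the top ridge
A,B=cam("scene"),cam("side")
for n,p in(("scene",A),("side",B)):
    im=cv2.GaussianBlur(cv2.imread(f"pics/{n}7.png"),(3,3),0);a=np.arange(570,740,.5)
    for la in(-27,-25,-23):
        uv=proj(p,[P(x,la,137) for x in a]).astype(np.float32);v=cv2.remap(im,uv[:,:1],uv[:,1:],1)[:,0].astype(float);g=np.linalg.norm(v[3:]-v[:-3],axis=1)
        print(n,la,"along",[(float(a[i+1]),int(g[i])) for i in range(1,len(g)-1) if g[i]>35 and g[i]>=g[i-1] and g[i]>g[i+1]])
E
```

```text
side 30 [(-37.25, 29), (-33.75, 39)]
side 50 [(-46.25, 25), (-45.25, 25)]
side 70 []
side 90 []
side 110 []
side 130 []
side height [(10.5, 30), (13.5, 35), (154.0, 58)]
scene 30 [(-35.25, 94), (-9.75, 71)]
scene 50 [(-35.25, 106), (-10.75, 88)]
scene 70 [(-35.25, 97), (-12.25, 95)]
scene 90 [(-35.25, 99), (-12.75, 100)]
scene 110 [(-35.25, 93), (-13.75, 94)]
scene 130 [(-35.25, 61), (-14.75, 61)]
scene height [(138.0, 29), (139.0, 29)]
[[41, 0, 26, 12, 201], [66, 7, 6, 9, 42], [97, 59, 13, 14, 109], [100, 80, 13, 18, 113], [16, 105, 20, 27, 208], [117, 110, 27, 43, 685], [274, 113, 56, 75, 1879], [20, 123, 177, 194, 9682], [51, 150, 23, 8, 143], [287, 181, 51, 36, 362], [188, 320, 60, 66, 1062], [264, 327, 21, 28, 138], [0, 355, 54, 94, 2284], [67, 357, 7, 20, 96], [193, 363, 33, 46, 261], [126, 364, 29, 34, 553], [170, 370, 50, 85, 820], [145, 392, 25, 45, 307], [141, 405, 13, 20, 90], [156, 430, 12, 18, 67]]
scene -27 along [(582.0, 62), (712.5, 48), (718.0, 101), (730.0, 68), (734.5, 53)]
scene -25 along [(582.0, 59), (692.0, 37), (712.5, 71), (718.5, 133), (729.5, 105)]
scene -23 along [(582.0, 56), (647.0, 36), (712.5, 36), (719.0, 147), (730.0, 102)]
side -27 along []
side -25 along []
side -23 along []
```

Scene check: the sample's right rear edge stays at lateral −35.25 at every height, so it is vertical. The nose is at 712.5 and the rear at 582. The arm still blocks the side view, so I'll move it aside and check the row there.

```bash
python3 -m crank '[[-0.02,0.35,0,0],[-0.02,0.35,0,0],[-0.02,0.35,0,0],[-0.02,0.35,0,0],[-0.02,0.35,0,0],[-0.02,0.35,0,0],[-0.02,0.35,0,0],[-0.02,0.35,0,0]]'
python3 - <<'E'
from h import *
t=np.radians(-10.8);X=np.array([np.cos(t),np.sin(t)]);Y=np.array([-np.sin(t),np.cos(t)])
P=lambda al,la,z:np.r_[X*al+Y*la,z]
for n in("side","scene"):cv2.imwrite(f"pics/{n}8.png",bot.get_image(n)[:,:,::-1])
p=cam("side");im=cv2.GaussianBlur(cv2.imread("pics/side8.png"),(3,3),0)
def scan(pts,c,th):
    uv=proj(p,pts).astype(np.float32);v=cv2.remap(im,uv[:,:1],uv[:,1:],1)[:,0].astype(float);g=np.linalg.norm(v[3:]-v[:-3],axis=1)
    return [(float(c[i+1])+.25,int(g[i])) for i in range(1,len(g)-1) if g[i]>th and g[i]>=g[i-1] and g[i]>g[i+1]]
l=np.arange(-50,-2,.5)
for z in(25,50,75,100,125):print("sample z",z,scan([P(583,x,z) for x in l],l,25))
l=np.arange(-110,60,.5)
for z in(25,40,55,70):print("row z",z,scan([P(614.6,x,z) for x in l],l,30))
zs=np.arange(0,160,.5);print("height",scan([P(583,-25,z) for z in zs],zs,25))
a=np.arange(570,740,.5);print("top",scan([P(x,-22,137) for x in a],a,25),scan([P(x,-25,137) for x in a],a,25))
o=cv2.imread("pics/side0.png");d=(np.abs(o.astype(int)-im).max(2)>60).astype(np.uint8)
k,_,st,_=cv2.connectedComponentsWithStats(cv2.morphologyEx(d,cv2.MORPH_OPEN,np.ones((3,3))));print([s.tolist() for s in st[1:] if s[4]>30])
E
```

```text
time_s: 22.0
position: [398.2, -457.2, 269.3]
tcp_rot: [-179.9, 0.0, -10.7]
force: [0.8, -0.0, 0.4]
width: 39.5
sample z 25 [(-34.75, 31), (-4.25, 33)]
sample z 50 [(-44.75, 25)]
sample z 75 []
sample z 100 [(-47.25, 30)]
sample z 125 []
row z 25 []
row z 40 [(-99.25, 33)]
row z 55 []
row z 70 [(-97.75, 31), (-11.25, 30), (-9.75, 31)]
height [(10.75, 29), (13.25, 35), (145.25, 25), (154.25, 43)]
top [] []
[[538, 0, 76, 82, 3224], [583, 85, 57, 39, 1109], [479, 88, 34, 17, 293], [452, 118, 94, 187, 4012], [548, 125, 9, 7, 45], [361, 138, 20, 16, 211], [372, 146, 35, 25, 425], [541, 153, 69, 154, 2513], [371, 166, 19, 26, 118], [385, 194, 18, 19, 168], [281, 276, 75, 108, 3989], [628, 277, 12, 48, 313], [542, 331, 24, 46, 313]]
```

```bash
python3 - <<'E'
from h import *
t=np.radians(-10.8);X=np.array([np.cos(t),np.sin(t)]);Y=np.array([-np.sin(t),np.cos(t)])
P=lambda al,la,z:np.r_[X*al+Y*la,z]
p=cam("side");im=cv2.imread("pics/side8.png")
def band(al,l,zc,th):
    V=0
    for z in np.arange(zc-6,zc+6.1,1.5):
        uv=proj(p,[P(al,x,z) for x in l]).astype(np.float32);V=V+cv2.remap(im,uv[:,:1],uv[:,1:],1)[:,0].astype(float)/9
    g=np.linalg.norm(V[3:]-V[:-3],axis=1)
    return [(float(l[i+1])+.25,int(g[i])) for i in range(1,len(g)-1) if g[i]>th and g[i]>=g[i-1] and g[i]>g[i+1]]
l=np.arange(-45,-5,.5)
for z in(25,45,65,85,105,125):print("sample",z,band(583,l,z,7))
l=np.arange(-105,60,.5)
for z in(22,35,48,61):print("row",z,band(614.6,l,z,10))
E
```

```text
sample 25 [(-34.25, 47), (-15.25, 11), (-6.75, 18)]
sample 45 [(-32.25, 11), (-13.75, 10)]
sample 65 [(-14.75, 9)]
sample 85 [(-13.75, 10)]
sample 105 [(-35.75, 7), (-17.25, 7), (-14.25, 10)]
sample 125 [(-41.25, 14), (-39.25, 12), (-33.25, 18), (-14.75, 13)]
row 22 [(-98.75, 10), (-78.75, 32), (-12.25, 34), (9.25, 21), (12.25, 13), (33.75, 24), (35.75, 20), (36.75, 20)]
row 35 [(-98.25, 45), (-79.25, 40), (-11.25, 39), (10.25, 24), (29.25, 15)]
row 48 [(-98.25, 57), (-79.75, 26), (-46.25, 10), (-10.25, 34), (8.75, 17), (9.75, 17), (11.75, 14), (30.25, 13)]
row 61 [(-98.75, 48), (-79.25, 28), (-45.25, 10), (-11.75, 39), (9.75, 31), (28.25, 10), (31.25, 13), (33.75, 10)]
```

All edges stay vertical: the sample's left edge is at −14.3 ±0.7 over its height, and the row edges hold to about 1 mm. The nose position matches the contact found by feel. Handing in.

```bash
python3 -c "
from plant import bot
bot.sign_off()"
```

```text
the job is handed in; nothing more can be done
```

The sample board is filed in the gap, nose against the stop bar, released and standing upright. I handed the job in at about 22 s of the 64 s allowed, with the arm clear of everything.

**What I did:** I gripped the sample at the top, lifted it over the tin, lined it up with the gap and pushed it in slowly, 1–2 mm above the rack floor. Sliding took about 2–7 N. I let the lower edge touch the floor about 11 mm before the bar. The bar stopped it with the nose about 62 mm in front of the rack origin (rack x). The force peaked at about 24 N, and I eased it to about 12 N before letting go.

**Last checks, by numbers only because I had used all 12 pictures:**
- **Sample:** It is upright. Its rear edges stay at the same sideways position over the full height, to about 1 mm. The nose measured 712.5 mm along the row direction, against 713 mm by feel.
- **Row:** The boards' front edges that show in the side view are vertical to about 1 mm.
- **Other items:** A before-and-after image comparison showed no change where the tin, bottle and jar stand, only the sample, the row, and the arm and its shadow.

**What disagreed or stayed unsure:**
- The wrist camera read about 2.5 mm off sideways compared with the other cameras. I corrected for that.
- The side view had weak contrast in the shade.
- After release I did not measure the nose-to-bar contact directly. It rests on the feel and on the nose position, which agree to about 1 mm.

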